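# Hold the strongbox lock open with its key

### The arm

A 7-joint arm with a two-finger parallel gripper is mounted at the origin on the work surface. World frame = base frame: x ahead of the robot, y to its left, z up, the work surface at z = 0. Lengths are in m, angles in rad, forces in N, time in s.
With the tool pointing down it reaches from about 0.425 to 0.875 m from the base axis. Payload 8.4 kg.
Tool frame: the origin (TCP) lies midway between the tips of the shut fingers; the grasp point (between the pads) lies 19 mm behind it; z points along the fingers, y is the direction in which the jaws open and shut (so a half turn about z gives the same grasp; the last joint's range is limited). The gripper opens to 85 mm and grips with 20 to 120 N. Pads are 22 mm wide; open, the fingers measure 114 mm over their backs; the gripper's body (76 mm by 85 mm) begins 54 mm behind the grasp point. The pads swing forward as they close: fully open they stand 13 mm farther back than shut.
Start: joints at [-1.308, 0.333, 0.04, 1.465, -0.013, 1.343, -0.059], TCP at [0.23, 0.608, 0.231] pointing down, gripper open.
Joint ranges: [-2.58, 2.58], [-0.38, 2.09], [-1.3, 1.39], [0.25, 2.4], [-1.5, 4.64], [0.08, 2.09], [-2.65, 2.65]. Speed limits (rad/s): [2.22, 2.22, 2.79, 2.79, 3.14, 3.14, 3.14].

### API

Orientations are given as a unit quaternion [x, y, z, w].
In Python, from bench import telemetry, snapshot, hand_in, regions_of gives the robot as it stands.
- The arm moves only by the tool send_rows, never from a script. Its arguments are lists of equal length, an entry for each row: "xyz": the shift along the tool's x, y, z in mm, a list of three; "turn": the turn about the tool's z in rad. In form: {"xyz": [[tx, ty, tz], ...], "turn": [turn, ...]}. A call has 1 to 5 rows; each row is the pose to reach, as a shift and turn from the pose commanded when the call began, along the tool's axes at that moment; what a row does not reach only later rows make up. A row lasts 1/8 s, in which the tool goes at most 62.5 mm and 10.7 degrees, less where a joint would pass 70% of its speed; a pose out of reach is approached as far as the arm can. A call with a gripper value outside its range is refused whole. "fingers" is the opening, from 0 (shut) to 1 (fully open), set as the call begins (left out, the last holds). The fingers move at their own pace and stop on an object; "grip_force" is the grip in N (left out, the last holds). Time passes only in rows, so rows that repeat a pose let the fingers close. It gives the time, the measured TCP pose, the force and the opening at its end, in the units of the state.
- telemetry.read_state(): the state, without advancing time (a new reading comes with each control period).
- snapshot(name): name is "side" or "top" or "wrist"; returns a dict with "color" (480x640x3 uint8, red, green, blue), "K" (3x3 intrinsics, pixels), "xyz" and "attitude" of the camera in the world. Camera axes: x right, y down, z forward; pixel columns grow to the right and rows downward; lengths in m; the calibration is good to about 2 mm. A picture is of the moment at which its call begins. There is no depth.
- hand_in(): hands the job in, once; it reports no verdict.
Trained networks look in a picture, given as the dict that the camera call returned (one of the last four; its "shot" number tells which), for a name from the list of things; names that differ only in an ending like _2 or _b are one class to them, and where a whole thing is asked for, a point or a joint stands for the part that bears it (a point fixed in the world has none). Each returns a list of dicts, best first, with "p" (0 to 1); they miss things now and then, are a little off and sometimes report something else, mostly with a low value. They report only what shows in the picture. A call takes as long as a camera call. They do not tell look-alikes from the thing itself.
- regions_of(picture, label): "region" (480x640 bool, what is visible of it) and "uv" ([column, row] in pixels, amid what is visible of it).
The state is a dict: "clock": time; "joints": joint angles; "dq": joint speeds; "tau": joint torques, N m; "tool_pos": TCP position; "orientation": TCP orientation; "wrist_force": force on the tool from outside, world axes, zero at the start; "ft_torque": the same for the moment, N m; "width": opening from 0.0 (shut) to 1.0 (fully open).
Only numpy, scipy, OpenCV 4.12 (cv2) and the standard library are available. Lean on these libraries where they do the work, as an engineer would, in place of code of your own. Each camera call takes 0.05 s, during which the arm holds its last target.

### The job

Take the red-headed key out of the wooden key block, push it into the lock on the green strongbox's lid, working it past the stiff spring pins until its collar sits fully home on the lock face, and only then turn it a quarter turn clockwise (seen from above) until it meets its stop. The lock springs back when let go, so finish while still gripping the key and holding it turned, fully in, so that a colleague can lift the lid. Leave the blue key and the stock on the bench where they are.

Things in the scene. Friction and masses are not known exactly. Their poses are not given: they have to be found in the camera images.
- red_key_grip (a point): Centre of the red plastic head of the key to use, the place to grip. Key upright, blade down: z up along the key, y along the width of head and blade, x through their thickness. Head 10 (x) by 30 (y) by 44 mm (z), 22 mm either way from this point. Works either way round. Mass about 45 g. At the start it stands in either slot of the key block, collar resting on the block.
- red_key_tip (a point): Rounded lower tip of the red key's blade, 52 mm below the head's centre; same axes. Blade 5 (x) by 14 (y) mm, 26 mm long. Above it a round steel collar, diameter 23, 4 mm thick, whose underside is 26 mm above this tip and 26 mm below the head's centre.
- blue_key_grip (a point): Centre of the head of the other key, blue, of the same shape and axes, standing in the other slot of the block; it must stay there.
- key_block: Pale wooden block, fixed to the bench, 50 (x) by 150 (y) by 34 mm high, origin at the centre of its underside, z up. Two slots in its top at y = +45 and -45 mm, 6.5 (x) by 16 mm (y), in which the keys stand with their width along the block's y.
- strongbox: Green steel box, fixed to the bench, 204 (x) by 154 (y) by 93 mm high, origin at the centre of its underside, z up. Lock in the middle of the lid: brass face with a slot, inside a flat steel ring of diameter 52 mm. A flat bolt on the lid towards -x, 5 mm high, is drawn back as the lock turns.
- keyway (a point): Centre of the keyway's mouth on the brass lock face, 94 mm above the bench; turns with the lock. z up, y along the slot (at rest the box's y). Slot vertical, 6.5 (x) by 16 mm (y), 32 mm deep, 3 mm chamfer at the mouth. Two spring pins, 11 and 19 mm down, take 5 to 18 N to pass and stay where pushed, so small wiggles help. Fully home: collar on the face, head's centre 26 mm above this point.
- lock (a joint): Turn of the lock in rad: 0 at rest, grows clockwise seen from above, to the stop at 1.571 (quarter turn). A spring turns it back (about 0.05 N m at 0, 0.13 N m at the stop). The key has about 0.11 rad of play in the slot, so the key turns up to that much further than the lock.
- lotion: White bottle with a black cap, 48 mm across, 100 mm high, standing; origin at the centre of its underside. Bystander.
- tape_roll: Brown roll of packing tape lying flat, 90 mm across, 48 mm high; origin at the centre of its underside. Bystander.
- carton: White carton with an orange band, 60 by 100 by 55 mm high; origin at the centre of its underside. Bystander.
There are look-alikes about, which are no part of the job. There is more than one size of the key_block; the job needs the middle-sized.

How it is judged:
On the way, in this order (a step that is already met when the one before it is completed fails the run):
1. the red key is gripped and lifted clear of the block (contact force between the fingers and red_key above 1 N and z of red_key_grip in the frame of key_block above 0.09 m), for 0.1 s.
2. the red key stands fully home in the lock (head centre within 28.5 mm of the lock face) while the lock is still at rest (under 0.3 rad) (horizontal distance between red_key_grip and keyway below 0.006 m and angle between red_key_grip's own z axis and vertical below 0.15 rad and z of red_key_grip in the frame of keyway below 0.0285 m and value of joint lock below 0.3 rad), for 0.1 s.
3. the lock is turned a quarter (over 1.3 rad) (value of joint lock above 1.3 rad and z of red_key_grip in the frame of keyway below 0.03 m and horizontal distance between red_key_grip and keyway below 0.006 m), for 0.3 s.
At the end, for the whole second after the job is handed in: The program ends holding: the lock stands turned at over 1.3 rad (quarter turn, less 15 degrees) and still, the red key upright (within 0.15 rad) and home in it (head centre no more than 30 mm above the lock face and within 6 mm of its axis), with the fingers still on the key (over 1 N) (all of step 3 and velocity of joint lock below 0.1 rad/s and angle between red_key_grip's own z axis and vertical below 0.15 rad and contact force between the fingers and red_key above 1 N); the arm keeps its last pose, push and grip.
It fails at once if the blue key is moved from its slot (over 20 mm) (distance of blue_key_grip from where it was at the start of the episode above 0.02 m).
It fails at once if the bottle is pushed (over 30 mm) (distance of lotion from where it was at the start of the episode above 0.03 m).
It fails at once if the tape roll is pushed (over 30 mm) (distance of tape_roll from where it was at the start of the episode above 0.03 m).
It fails at once if the carton is pushed (over 30 mm) (distance of carton from where it was at the start of the episode above 0.03 m).
It fails at once if the lock is turned (over 0.5 rad) with the key not fully in (head centre over 32 mm above the lock face) (value of joint lock above 0.5 rad and z of red_key_grip in the frame of keyway above 0.032 m).
It also fails if it takes over 51 s, if anything falls off the work surface, if the arm or the gripper's body presses on something with over 40 N, if the wrist force passes 120 N, or if a joint passes its speed limit or range.

## Working session

There is one attempt and no reset: what is moved stays moved. The work goes in short steps, Python scripts to look and compute and a tool call to move; the robot and the scene stay as the last step left them, time stands still between calls to the robot, and variables do not carry over. Pictures are saved under pics/ and viewed, and the job is handed in when it is done.

Besides the shell and the picture viewer there is one more tool, called after "Emit:" as name(argument=value, ...), one argument or row to a line, values as JSON. send_rows: Moves the arm, as the interface text tells. Its arguments: {"type":"object","properties":{"xyz":{"type":"array","items":{"type":"array","items":{"type":"number"}}},"turn":{"type":"array","items":{"type":"number"}},"fingers":{"type":"number"},"grip_force":{"type":"number"}},"required":["xyz","turn"]}

```bash
ls; mkdir -p pics; python3 - <<'E'
from bench import telemetry, snapshot
import cv2,numpy as np
print(telemetry.read_state())
for n in ("side","top"):
    s=snapshot(n); cv2.imwrite(f"pics/{n}0.png",s["color"][:,:,::-1]); print(n,s["K"],s["xyz"],s["attitude"],s["shot"])
E
```

```text
pics
{'clock': 0.0, 'joints': array([-1.30819403,  0.33385543,  0.03987714,  1.46628633, -0.01339785,
        1.34331797, -0.05852358]), 'dq': array([ 0.00088584, -0.00030094, -0.0010087 , -0.0007273 ,  0.00115035,
        0.00214347, -0.00035093]), 'tau': array([ 1.30451575e-03, -6.58565712e+01,  1.36590030e+00, -4.05539382e+01,
        1.67239801e-02,  1.23627073e-02,  2.58467406e-05]), 'tool_pos': array([0.2299386 , 0.60746926, 0.23044981]), 'orientation': array([ 1.79937512e-01,  9.83677717e-01, -7.95528267e-04, -8.96235773e-05]), 'wrist_force': array([-0.01884169,  0.2018069 ,  0.06068091]), 'ft_torque': array([ 0.00196977, -0.01263644, -0.00929209]), 'width': 0.9993966727585734}
side [[474.71002111   0.         318.55705404]
 [  0.         474.71002111 240.61281839]
 [  0.           0.           1.        ]] [0.40252296 0.60807095 0.6102104 ] [-0.08279349  0.90379709 -0.41840086  0.03516781] 1
top [[551.9849545    0.         315.19683679]
 [  0.         551.9849545  225.45938985]
 [  0.           0.           1.        ]] [0.41883922 0.0272252  1.01403972] [ 0.70620021 -0.70613299  0.03592425 -0.03697176] 2
```

View pics/side0.png

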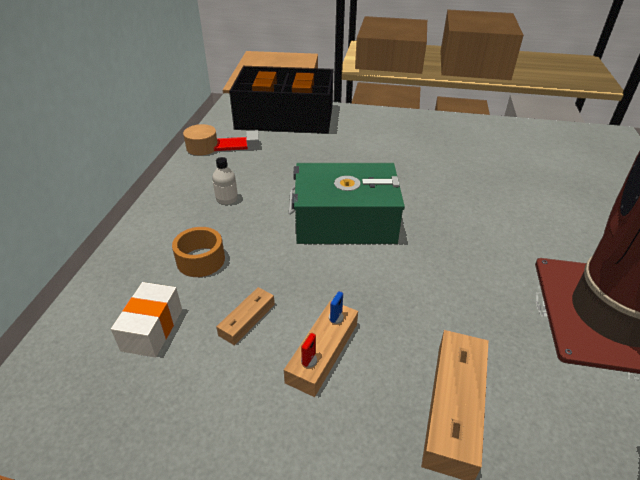

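View pics/top0.png

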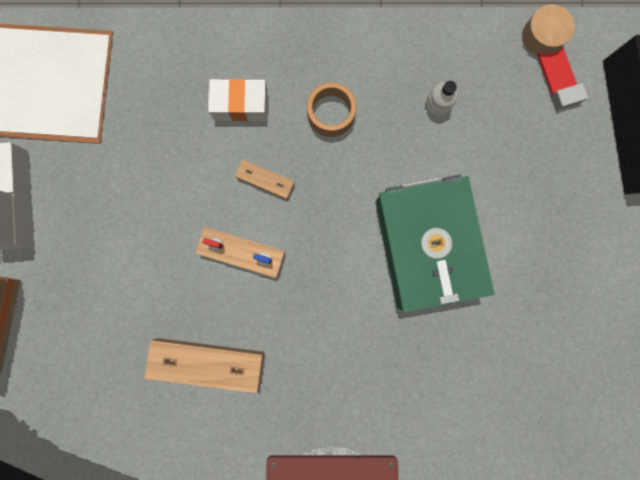

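Candidates for the block: small (265,180) in top view, middle with both keys (240,252), and large empty (205,366). The middle one is about 83 px, which matches 150 mm, and carries the red key at (212,243) and the blue key at (262,259). Other red object: the red/grey thing at (562,75), which is not a key. The lock is at (437,243) on the green box.

```bash
cat > h.py <<'E'
import numpy as np,cv2
from scipy.spatial.transform import Rotation as R
from bench import telemetry, snapshot, regions_of
def ray(s,uv):
    K=s["K"];d=np.array([(uv[0]-K[0,2])/K[0,0],(uv[1]-K[1,2])/K[1,1],1.])
    d=R.from_quat(s["attitude"]).apply(d); return np.array(s["xyz"]),d/np.linalg.norm(d)
def atz(s,uv,z):
    o,d=ray(s,uv); return o+d*(z-o[2])/d[2]
def proj(s,p):
    c=R.from_quat(s["attitude"]).inv().apply(np.atleast_2d(p)-s["xyz"]); q=c@s["K"].T; return q[:,:2]/q[:,2:]
def tri(rs):
    A=np.zeros((3,3));b=np.zeros(3)
    for o,d in rs:
        P=np.eye(3)-np.outer(d,d);A+=P;b+=P@o
    x=np.linalg.solve(A,b);return x,[np.linalg.norm((np.eye(3)-np.outer(d,d))@(x-o)) for o,d in rs]
def rect(m):
    c=max(cv2.findContours(m.astype(np.uint8),0,1)[0],key=cv2.contourArea); return cv2.minAreaRect(c)
E
python3 - <<'E'
from h import *
T=snapshot("top");S=snapshot("side")
out={}
for l in ["red_key_grip","blue_key_grip","key_block","strongbox","keyway","lock"]:
    for n,s in (("T",T),("S",S)):
        for r in regions_of(s,l)[:3]:
            print(l,n,round(r["p"],2),np.round(r["uv"],1),r["region"].sum(),[np.round(v,1).tolist() for v in rect(r["region"])])
            out.setdefault((l,n),r)
for l in ["red_key_grip","blue_key_grip","keyway"]:
    if (l,"T") in out and (l,"S") in out: print(l,tri([ray(T,out[l,"T"]["uv"]),ray(S,out[l,"S"]["uv"])]))
big=cv2.resize(T["color"][210:310,170:310,::-1],None,fx=5,fy=5,interpolation=2)
cv2.imwrite("pics/crop_keys.png",big)
cv2.imwrite("pics/crop_box.png",cv2.resize(T["color"][165:325,365:505,::-1],None,fx=3.7,fy=3.7,interpolation=2))
E
```

```text
red_key_grip T 0.51 [213.9 241.9] 195 [[213.0, 244.0], [12.0, 20.0], 90.0]
red_key_grip S 0.66 [308.9 349.2] 409 [[308.5, 349.5], [33.0, 15.0], 90.0]
blue_key_grip T 0.75 [265.3 260. ] 167 [[262.5, 258.0], [16.3, 12.0], 45.0]
blue_key_grip T 0.45 [215.6 245.7] 178 [[213.5, 242.5], [18.4, 12.7], 45.0]
blue_key_grip S 0.72 [337.9 309.1] 314 [[336.5, 307.0], [30.0, 11.0], 90.0]
key_block T 0.94 [267.3 182.3] 1152 [[264.8, 179.4], [57.2, 20.6], 23.2]
key_block T 0.91 [206.7 362.9] 4788 [[204.7, 364.8], [115.7, 43.4], 8.0]
key_block T 0.67 [242.5 252.3] 1872 [[240.3, 251.9], [85.1, 27.5], 17.1]
key_block S 0.84 [245.7 313.7] 1550 [[245.3, 314.8], [26.9, 64.3], 45.0]
key_block S 0.83 [320.  354.2] 2886 [[320.4, 346.2], [41.1, 98.3], 30.1]
key_block S 0.66 [458.2 407.4] 7672 [[459.5, 405.3], [60.6, 145.6], 8.5]
strongbox T 0.86 [433.2 243.3] 12260 [[433.8, 241.9], [126.9, 99.6], 78.7]
strongbox T 0.32 [432.7 242.7] 245 [[436.5, 243.0], [16.0, 17.0], 90.0]
strongbox S 0.94 [347.5 201.6] 8589 [[346.5, 203.0], [80.0, 115.0], 90.0]
keyway T 0.7 [433.1 241.4] 245 [[437.0, 242.5], [17.0, 16.0], 90.0]
keyway S 0.54 [347.1 180.2] 84 [[347.0, 182.5], [7.0, 12.0], 90.0]
lock T 0.64 [435.7 243.9] 250 [[436.5, 243.0], [17.7, 16.3], 45.0]
lock S 0.5 [345.7 187.3] 82 [[346.5, 182.5], [7.0, 13.0], 90.0]
red_key_grip (array([0.48788395, 0.20434623, 0.05837824]), [np.float64(0.0011793313037936426), np.float64(0.0011793313037936533)])
blue_key_grip (array([0.45814771, 0.11567974, 0.05044177]), [np.float64(0.00013383029299620346), np.float64(0.00013383029299601283)])
keyway (array([ 0.48542803, -0.16613737,  0.10456489]), [np.float64(0.0010897221473495549), np.float64(0.0010897221473496243)])
```

View pics/crop_keys.png

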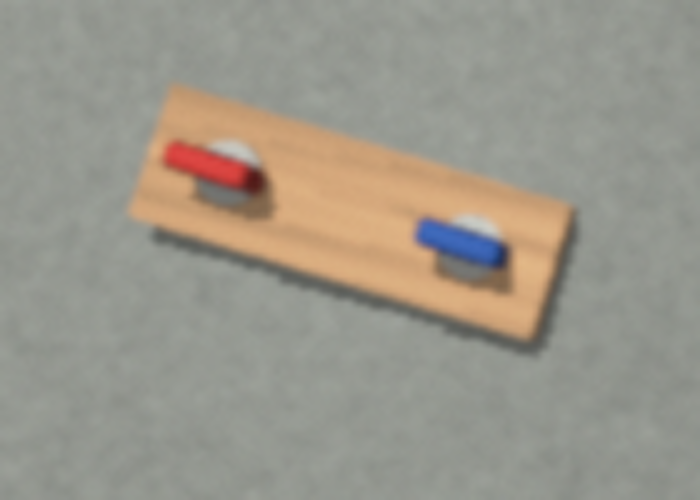

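View pics/crop_box.png

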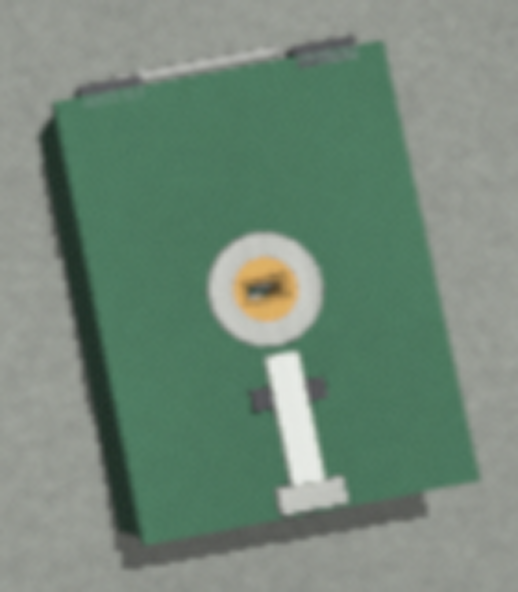

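The crops confirm it: red key in the left slot of the middle block, head along the block; brass lock with the slot roughly across the image, bolt below. Now measuring poses precisely.

```bash
python3 - <<'E'
from h import *
T=snapshot("top");S=snapshot("side")
def msk(s,lo,hi,box):
    h=cv2.cvtColor(s["color"],cv2.COLOR_RGB2HSV);m=cv2.inRange(h,lo,hi);k=np.zeros_like(m);x0,y0,x1,y1=box;k[y0:y1,x0:x1]=m[y0:y1,x0:x1];return k>0
def yaw(s,m,z):
    c=max(cv2.findContours(m.astype(np.uint8),0,1)[0],key=cv2.contourArea)
    p=np.array([atz(s,q[0],z)[:2] for q in c.astype(float)])*1000
    return cv2.minAreaRect(p.astype(np.float32))
red=msk(T,(0,120,60),(8,255,255),(190,225,240,260))|msk(T,(172,120,60),(180,255,255),(190,225,240,260))
blue=msk(T,(105,120,40),(130,255,255),(240,240,290,280))
brass=msk(T,(10,100,100),(30,255,255),(420,225,455,262))
wood=msk(T,(5,50,100),(25,255,255),(185,220,300,290))
green=msk(T,(60,80,40),(90,255,255),(365,165,510,325))
for n,m,z in (("red",red,.078),("blue",blue,.078),("brass",brass,.094),("wood",wood|red|blue,.034),("green",green,.093)):
    if m.sum(): print(n,m.sum(),yaw(T,m,z))
# side
red=msk(S,(0,120,60),(8,255,255),(290,320,330,375))|msk(S,(172,120,60),(180,255,255),(290,320,330,375))
brass=msk(S,(10,100,100),(30,255,255),(330,170,365,195))
for n,m in (("red",red),("brass",brass)):
    v,u=np.nonzero(m); print(n,len(u),u.mean(),v.mean(),u.min(),u.max(),v.min(),v.max())
    print(atz(S,(u.mean(),v.mean()),.06 if n=="red" else .094))
cv2.imwrite("pics/s1.png",cv2.resize(S["color"][160:210,310:390,::-1],None,fx=8,fy=8))
E
```

```text
red 111 ((485.49700927734375, 203.26893615722656), (35.20027542114258, 9.640128135681152), 71.63902282714844)
blue 73 ((459.775146484375, 118.93983459472656), (27.93722152709961, 7.475008010864258), 71.65233612060547)
brass 184 ((485.463623046875, -173.96591186523438), (25.04517364501953, 25.31855010986328), 88.79418182373047)
wood 2348 ((472.8367004394531, 162.48056030273438), (153.46823120117188, 51.9841423034668), 73.01760864257812)
green 9692 ((484.16448974609375, -169.05514526367188), (201.53042602539062, 159.6990203857422), 10.84472942352295)
red 342 308.12865497076024 349.32748538011697 301 315 333 366
[0.48747674 0.2059224  0.06      ]
brass 90 346.8888888888889 182.35555555555555 340 354 179 186
[ 0.48541774 -0.17457166  0.094     ]
```

```bash
python3 - <<'E'
from h import *
W=snapshot("wrist");print(W["xyz"],W["attitude"],W["K"][0,0]);s=telemetry.read_state();print(s["tool_pos"],R.from_quat(s["orientation"]).as_matrix().round(3))
cv2.imwrite("pics/w0.png",W["color"][:,:,::-1])
E
```

```text
[0.16727139 0.63105205 0.37327262] [0.81585648 0.56342468 0.0737392  0.10720714] 339.7750884987162
[0.23007164 0.60790342 0.23131749] [[-0.935  0.354 -0.   ]
 [ 0.354  0.935 -0.   ]
 [ 0.    -0.    -1.   ]]
```

Emit:
send_rows(
  xyz=[
    [-45, -34, 0],
    [-90, -67, 0],
    [-135, -101, 0],
    [-180, -135, 0],
    [-225, -168, 0],
  ],
  turn=[0.16, 0.33, 0.5, 0.67, 0.84],
  fingers=1.0,
  grip_force=90,
)

```text
clock: 1.58
tool_pos: [0.3819, 0.3694, 0.2316]
orientation: [0.568, 0.823, 0.0, -0.0]
wrist_force: [0.7, -1.2, -0.2]
width: 0.998
```

```bash
cat >> h.py <<'E'
def go(p,psi):
    "psi: desired world angle (deg) of tool y"
    s=telemetry.read_state();Rm=R.from_quat(s["orientation"]).as_matrix();d=Rm.T@(np.array(p)-s["tool_pos"])*1000
    cur=np.degrees(np.arctan2(Rm[1,1],Rm[0,1]));t=np.radians((cur-psi+90)%180-90)
    print("clock",round(s["clock"],2),"pos",s["tool_pos"].round(4),"ycur",round(cur,2),"tilt",Rm[:,2].round(4),"q7",s["joints"][6].round(3),"F",s["wrist_force"].round(1),"w",round(s["width"],3)); print("move",d.round(1),"turn",round(t,3))
E
python3 -c "
from h import *
go((.487,.205,.2),-17.2)"
```

```text
clock 1.57 pos [0.3819 0.3694 0.2316] ycur 20.82 tilt [ 3.e-04  6.e-04 -1.e+00] q7 -0.466 F [ 0.7 -1.2 -0.2] w 0.998
move [-191.1   39.8   31.5] turn 0.664
```

Emit:
send_rows(
  xyz=[
    [-48, 10, 8],
    [-96, 20, 16],
    [-143, 30, 24],
    [-191, 40, 31],
    [-191, 40, 31],
  ],
  turn=[0.17, 0.33, 0.5, 0.664, 0.664],
)

```text
clock: 2.2
tool_pos: [0.489, 0.2032, 0.2001]
orientation: [0.806, 0.592, -0.0, 0.001]
wrist_force: [0.8, 0.9, -0.2]
width: 0.997
```

```bash
python3 - <<'E'
from h import *
go((.487,.205,.2),-17.2)
W=snapshot("wrist");cv2.imwrite("pics/w1.png",W["color"][:,:,::-1])
print(proj(W,[[.487,.205,.06],[.487,.205,.034]]),W["xyz"])
for r in regions_of(W,"red_key_grip")[:3]: print(r["p"],r["uv"],r["region"].sum(),rect(r["region"]))
E
```

```text
clock 2.2 pos [0.489  0.2032 0.2001] ycur -17.39 tilt [ 4.0e-04 -1.3e-03 -1.0e+00] q7 -0.733 F [ 0.8  0.9 -0.2] w 0.997
move [ 1.1 -2.4  0.1] turn -0.003
[[317.78087287 235.05066573]
 [317.82840488 228.84552589]] [0.50655408 0.26564956 0.3420326 ]
0.79 [318.7, 230.8] 730 ((315.0, 234.5), (43.0, 24.0), 90.0)
```

View pics/w1.png

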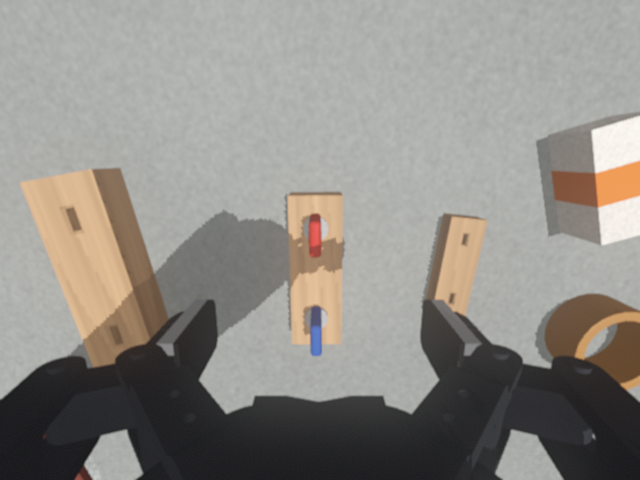

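Wrist view: red key head at (315,235), fingers' midpoint column ≈318, blue at (316,330); the offset from fingers agrees with the top estimate (−2.4 mm in tool y). Descending.

Emit:
send_rows(
  xyz=[
    [1, -2.4, 30],
    [1, -2.4, 60],
    [1, -2.4, 90],
    [1, -2.4, 105],
    [1, -2.4, 105],
  ],
  turn=[0, 0, 0, 0, 0],
  fingers=0.6,
)

```text
clock: 2.92
tool_pos: [0.4845, 0.2096, 0.0949]
orientation: [0.803, 0.596, -0.001, -0.0]
wrist_force: [-0.2, 0.2, 0.6]
width: 0.598
```

```bash
python3 - <<'E'
from h import *
go((.487,.205,.044),-17.2)
W=snapshot("wrist");cv2.imwrite("pics/w2.png",W["color"][:,:,::-1])
E
```

```text
clock 2.92 pos [0.4845 0.2096 0.0949] ycur -16.81 tilt [-1.3e-03 -8.0e-04 -1.0e+00] q7 -0.687 F [-0.2  0.2  0.6] w 0.598
move [-3.6  3.8 50.9] turn 0.007
```

View pics/w2.png

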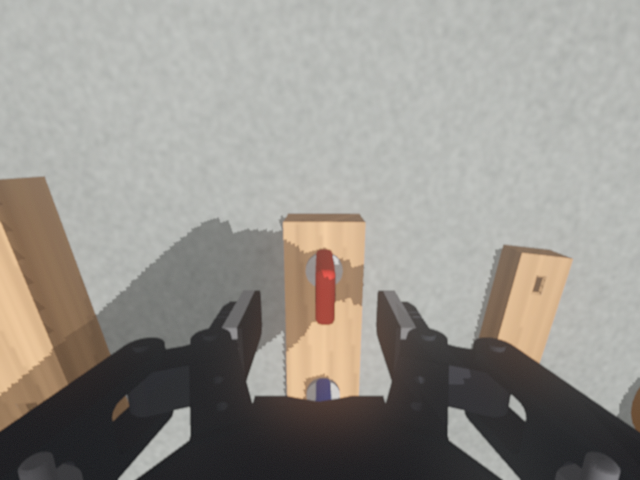

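Key column 325, fingers' mid 319: needs about +3 mm tool y. My shift had added to the commanded pose, so I let it settle and re-measure.

Emit:
send_rows(
  xyz=[
    [-3, 3.5, 0],
    [-3, 3.5, 0],
    [-3, 3.5, 0],
  ],
  turn=[0.0, 0.0, 0.0],
)

```text
clock: 3.35
tool_pos: [0.488, 0.2052, 0.0958]
orientation: [0.803, 0.595, 0.0, -0.0]
wrist_force: [-0.3, 0.5, -0.3]
width: 0.602
```

```bash
python3 - <<'E'
from h import *
go((.487,.205,.044),-17.2)
W=snapshot("wrist");cv2.imwrite("pics/w3.png",W["color"][200:400,200:440,::-1])
go((.487,.205,.044),-17.2)
E
```

```text
clock 3.35 pos [0.488  0.2052 0.0958] ycur -16.92 tilt [ 6.e-04  6.e-04 -1.e+00] q7 -0.677 F [-0.3  0.5 -0.3] w 0.602
move [-0.5 -0.9 51.8] turn 0.005
clock 3.4 pos [0.4878 0.2053 0.0956] ycur -16.91 tilt [ 4.e-04  4.e-04 -1.e+00] q7 -0.677 F [-0.1  0.2  0.4] w 0.599
move [-0.5 -0.7 51.6] turn 0.005
```

View pics/w3.png

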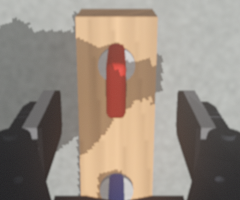

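Emit:
send_rows(
  xyz=[
    [-0.5, -1, 20],
    [-0.5, -1, 40],
    [-0.5, -1, 51.5],
    [-0.5, -1, 51.5],
    [-0.5, -1, 51.5],
  ],
  turn=[0, 0, 0, 0, 0],
)

```text
clock: 4.03
tool_pos: [0.487, 0.2051, 0.0444]
orientation: [0.803, 0.595, 0.0, 0.0]
wrist_force: [0.6, 0.4, 0.5]
width: 0.605
```

```bash
python3 - <<'E'
from h import *
W=snapshot("wrist");cv2.imwrite("pics/w4.png",W["color"][:,:,::-1])
go((.487,.205,.044),-17.2)
E
```

```text
clock 4.08 pos [0.4871 0.2052 0.0445] ycur -16.9 tilt [ 9.e-04  6.e-04 -1.e+00] q7 -0.643 F [0.3 0.2 0.2] w 0.6
move [-0.2 -0.   0.5] turn 0.005
```

View pics/w4.png

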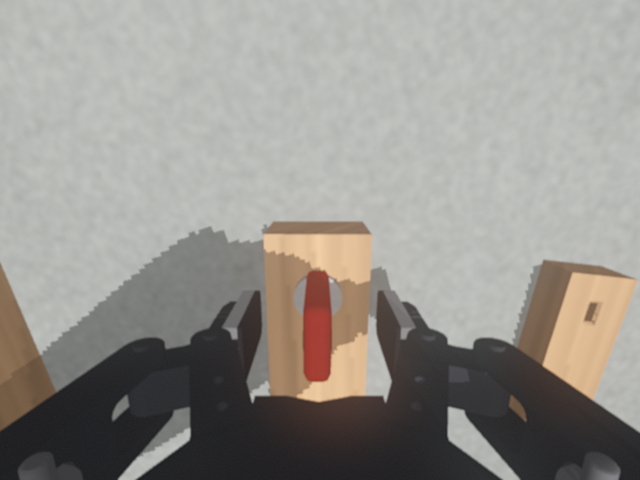

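Key centred at column 317 between pads (mid 319). Close.

Emit:
send_rows(
  xyz=[
    [0, 0, 0],
    [0, 0, 0],
    [0, 0, 0],
    [0, 0, 0],
    [0, 0, 0],
  ],
  turn=[0, 0, 0, 0, 0],
  fingers=0.0,
  grip_force=90,
)

```text
clock: 4.7
tool_pos: [0.4869, 0.2051, 0.0442]
orientation: [0.803, 0.595, 0.0, 0.0]
wrist_force: [-0.3, -0.4, 6.0]
width: 0.103
```

```bash
python3 - <<'E'
from h import *
go((.487,.205,.044),-17.2)
E
```

```text
clock 4.7 pos [0.4869 0.2051 0.0442] ycur -16.91 tilt [ 5.e-04  3.e-04 -1.e+00] q7 -0.643 F [-0.3 -0.4  6. ] w 0.103
move [-0.1  0.1  0.2] turn 0.005
```

Emit:
send_rows(
  xyz=[
    [0, 0, -15],
    [0, 0, -45],
    [0, 0, -85],
    [0, 0, -125],
    [0, 0, -125],
  ],
  turn=[0, 0, 0, 0, 0],
)

```text
clock: 5.32
tool_pos: [0.4883, 0.2056, 0.1726]
orientation: [0.803, 0.595, 0.003, 0.0]
wrist_force: [-0.4, -0.6, -1.7]
width: 0.105
```

```bash
python3 - <<'E'
from h import *
W=snapshot("wrist");cv2.imwrite("pics/w5.png",W["color"][:,:,::-1])
S=snapshot("side");cv2.imwrite("pics/s5.png",S["color"][200:440,180:500,::-1])
go((.487,.205,.2),-17.2)
E
```

```text
clock 5.42 pos [0.4865 0.205  0.1692] ycur -16.9 tilt [ 4.e-04  6.e-04 -1.e+00] q7 -0.717 F [-0.7  0.5 -1.1] w 0.105
move [  0.2   0.5 -30.8] turn 0.005
```

View pics/w5.png

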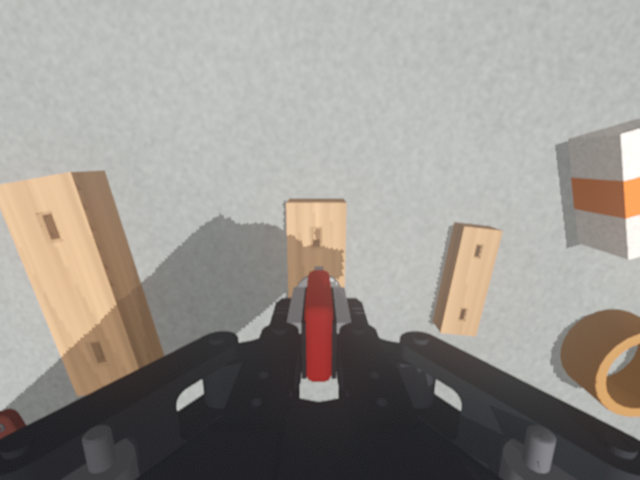

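View pics/s5.png

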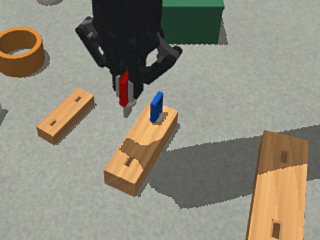

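Lifted: red key between pads, empty slot visible at (317,236), blue still in place. The empty slot gives me a wrist-camera reference to compare with the keyway later.

```bash
python3 - <<'E'
from h import *
W=snapshot("wrist");c=W["color"];np.save("w_slot.npy",{k:W[k] for k in("color","K","xyz","attitude")},allow_pickle=True)
cv2.imwrite("pics/w6.png",cv2.resize(c[190:280,270:370,::-1],None,fx=6,fy=6,interpolation=cv2.INTER_CUBIC))
s=telemetry.read_state();print(s["tool_pos"])
Rt=R.from_quat(s["orientation"]);print("cam rel tool",Rt.inv().apply(W["xyz"]-s["tool_pos"]), (Rt.inv()*R.from_quat(W["attitude"])).as_matrix().round(4))
h=cv2.cvtColor(c,cv2.COLOR_RGB2HSV);m=(cv2.inRange(h,(0,150,60),(8,255,255))>0);m[:, :250]=0;m[:,400:]=0
v,u=np.nonzero(m);print(u.min(),u.max(),v.min(),v.max())
for off in (-3,0,3):
  P=[]
  for kz in (-22,22):
    for ky in(-15,15):
      P.append(s["tool_pos"]+Rt.apply(np.array([off+ky,0,-15.7-kz])/1000))
  print(off,proj(W,P).round(1).tolist())
E
```

```text
[0.48608525 0.20479085 0.16839199]
cam rel tool [ 0.06487252 -0.00155567 -0.14285035] [[-3.000e-04 -9.663e-01 -2.574e-01]
 [ 1.000e+00 -5.000e-04  6.000e-04]
 [-7.000e-04 -2.574e-01  9.663e-01]]
305 332 274 380
-3 [[321.6, 334.4], [321.7, 276.2], [322.7, 395.3], [323.0, 319.7]]
0 [[321.6, 328.8], [321.8, 270.0], [322.8, 388.2], [323.0, 311.5]]
3 [[321.6, 323.2], [321.8, 263.8], [322.8, 381.0], [323.1, 303.3]]
```

View pics/w6.png

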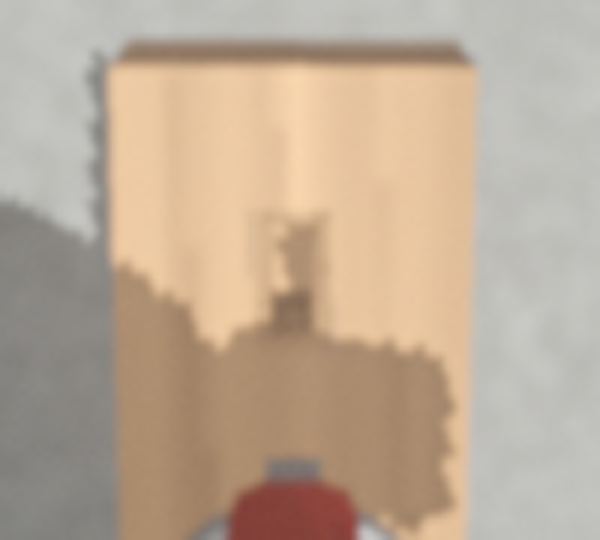

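Emit:
send_rows(
  xyz=[
    [-20, 6, -30],
    [-60, 18, -45],
    [-110, 33, -60],
    [-160, 48, -60],
    [-210, 63, -60],
  ],
  turn=[0, -0.08, -0.18, -0.28, -0.38],
)

```text
clock: 6.1
tool_pos: [0.485, -0.016, 0.2279]
orientation: [0.675, 0.738, -0.001, -0.0]
wrist_force: [0.8, 0.5, -0.5]
width: 0.105
```

```bash
python3 - <<'E'
from h import *
go((.4854,-.1743,.229),10.84)
E
```

```text
clock 6.1 pos [ 0.485  -0.016   0.2279] ycur 5.07 tilt [-1.5e-03 -4.0e-04 -1.0e+00] q7 0.019 F [ 0.8  0.5 -0.5] w 0.105
move [-157.7  -13.6   -1. ] turn -0.101
```

Emit:
send_rows(
  xyz=[
    [-45, -4, -1],
    [-90, -8, -1],
    [-130, -11, -1],
    [-158, -13.6, -1],
    [-158, -13.6, -1],
  ],
  turn=[-0.04, -0.08, -0.1, -0.1, -0.1],
)

```text
clock: 6.72
tool_pos: [0.4845, -0.1751, 0.2289]
orientation: [0.64, 0.768, -0.001, -0.0]
wrist_force: [0.1, 1.0, -1.2]
width: 0.102
```

Emit:
send_rows(
  xyz=[
    [0, 0, 0],
    [0, 0, 0],
  ],
  turn=[0, 0],
)

```text
clock: 6.98
tool_pos: [0.4857, -0.1716, 0.2295]
orientation: [0.638, 0.77, -0.0, -0.0]
wrist_force: [-0.2, -0.2, -0.3]
width: 0.103
```

```bash
python3 - <<'E'
from h import *
W=snapshot("wrist");c=W["color"]
go((.4854,-.1743,.229),10.84)
cv2.imwrite("pics/w7.png",c[:,:,::-1])
cv2.imwrite("pics/w7c.png",cv2.resize(c[180:290,260:380,::-1],None,fx=5,fy=5,interpolation=cv2.INTER_CUBIC))
for r in regions_of(W,"keyway")[:2]: print(r["p"],r["uv"],r["region"].sum(),rect(r["region"]))
h=cv2.cvtColor(c,cv2.COLOR_RGB2HSV)
s=telemetry.read_state();Rt=R.from_quat(s["orientation"])
m=cv2.inRange(h,(60,80,30),(90,255,255));cc=max(cv2.findContours(m,0,1)[0],key=cv2.contourArea)
p=np.array([atz(W,q[0],.093)[:2] for q in cc.astype(float)])*1000;print("lid",cv2.minAreaRect(p.astype(np.float32)))
W0=np.load("w_slot.npy",allow_pickle=True).item()
print("slot app",atz(W0,(318.8,235.8),.034))
np.save("w_lock.npy",{k:W[k] for k in("color","K","xyz","attitude")},allow_pickle=True)
E
```

```text
clock 7.03 pos [ 0.4857 -0.1717  0.2296] ycur 10.7 tilt [-5.e-04  2.e-04 -1.e+00] q7 0.489 F [-0.2  0.2 -0.3] w 0.103
move [-2.5 -0.8  0.6] turn -0.003
0.86 [318.9, 238.6] 815 ((317.9231262207031, 239.88462829589844), (31.256752014160156, 32.86920166015625), 82.87498474121094)
lid ((493.4472351074219, -179.24929809570312), (175.2752685546875, 136.11502075195312), 11.383257865905762)
slot app [0.48549727 0.20726283 0.034     ]
```

View pics/w7.png

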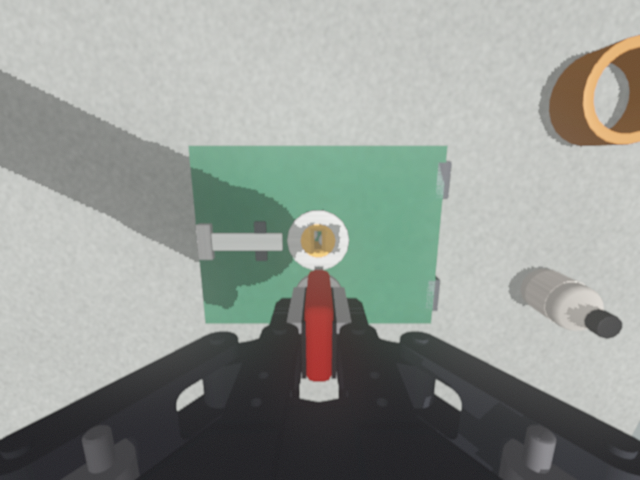

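View pics/w7c.png

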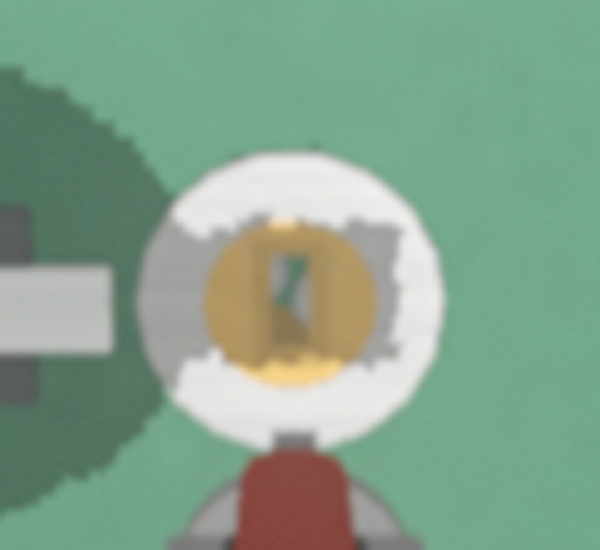

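```bash
python3 - <<'E'
from h import *
W=np.load("w_lock.npy",allow_pickle=True).item()
a=atz(W,(318.2,240.5),.094);print("lock app",a)
Rm=R.from_quat(telemetry.read_state()["orientation"]).as_matrix()
t=a-Rm@np.array([1.66e-3,-1.97e-3,0]);print("tcp req",t)
go((t[0],t[1],.229),10.84)
E
```

```text
lock app [ 0.48367047 -0.1733422   0.094     ]
tcp req [ 0.48591416 -0.17460806  0.09399922]
clock 7.08 pos [ 0.4858 -0.1719  0.2297] ycur 10.69 tilt [-2.e-04  2.e-04 -1.e+00] q7 0.489 F [-0.4  1.2  0.5] w 0.104
move [-2.7 -0.4  0.7] turn -0.003
```

Emit:
send_rows(
  xyz=[
    [-2.6, -0.4, 30],
    [-2.6, -0.4, 60],
    [-2.6, -0.4, 85],
    [-2.6, -0.4, 88],
    [-2.6, -0.4, 88],
  ],
  turn=[0, 0, 0, 0, 0],
)

```text
clock: 7.7
tool_pos: [0.4861, -0.1754, 0.1425]
orientation: [0.639, 0.769, 0.0, 0.0]
wrist_force: [0.6, -0.2, 0.1]
width: 0.105
```

Emit:
send_rows(
  xyz=[
    [0, 0, 0],
    [0, 0, 0],
  ],
  turn=[0, 0],
)

```text
clock: 7.95
tool_pos: [0.4862, -0.1755, 0.1426]
orientation: [0.639, 0.769, 0.0, 0.0]
wrist_force: [0.0, 0.0, -0.2]
width: 0.102
```

```bash
python3 - <<'E'
from h import *
W=snapshot("wrist");S=snapshot("side")
cv2.imwrite("pics/w8c.png",cv2.resize(W["color"][200:400,220:420,::-1],None,fx=3,fy=3,interpolation=cv2.INTER_CUBIC))
cv2.imwrite("pics/s8c.png",cv2.resize(S["color"][110:210,290:410,::-1],None,fx=5,fy=5,interpolation=cv2.INTER_CUBIC))
go((.4858,-.1745,.101),10.84)
E
```

```text
clock 8.05 pos [ 0.486  -0.1755  0.1423] ycur 10.6 tilt [ 8.e-04  1.e-04 -1.e+00] q7 0.578 F [ 0.3  0.4 -0.4] w 0.11
move [ 1.  -0.1 41.3] turn -0.004
```

View pics/w8c.png

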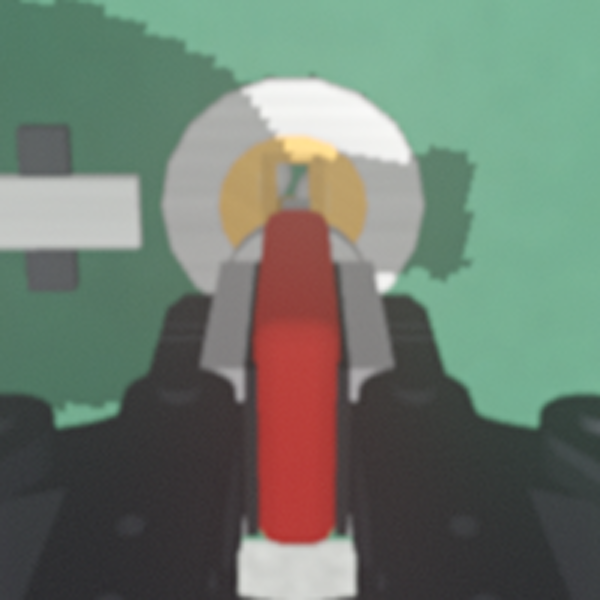

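View pics/s8c.png

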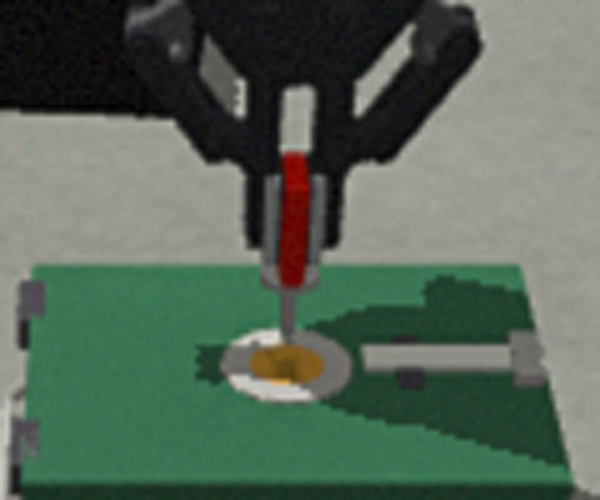

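Aligned: key column ≈297, lock ≈293 in the wrist crop; the side crop shows the blade right above the slot. Descending into the mouth.

Emit:
send_rows(
  xyz=[
    [0.9, -0.3, 5],
    [0.9, -0.3, 9],
    [0.9, -0.3, 12],
    [0.9, -0.3, 15],
    [0.9, -0.3, 18],
  ],
  turn=[0, 0, 0, 0, 0],
  grip_force=110,
)

```text
clock: 8.68
tool_pos: [0.4853, -0.1747, 0.1236]
orientation: [0.639, 0.769, -0.0, 0.0]
wrist_force: [-0.1, 0.1, -1.0]
width: 0.102
```

```bash
python3 - <<'E'
from h import *
S=snapshot("side")
cv2.imwrite("pics/s9c.png",cv2.resize(S["color"][110:210,290:410,::-1],None,fx=5,fy=5,interpolation=cv2.INTER_CUBIC))
go((.4858,-.1745,.101),10.84)
print(telemetry.read_state()["ft_torque"])
E
```

```text
clock 8.72 pos [ 0.4851 -0.1746  0.1233] ycur 10.6 tilt [-5.e-04 -0.e+00 -1.e+00] q7 0.596 F [-1.  -0.2 -0.2] w 0.1
move [-0.   0.7 22.3] turn -0.004
[ 0.05673777  0.02167754 -0.02784963]
```

View pics/s9c.png

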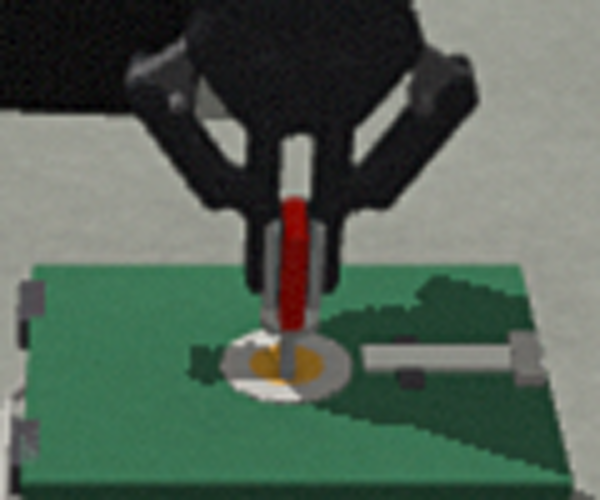

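The blade is about 7 mm in the slot with no force. Push on past the first pin.

Emit:
send_rows(
  xyz=[
    [0, 0, 2],
    [0, 0, 4],
    [0, 0, 6],
    [0, 0, 8],
    [0, 0, 10],
  ],
  turn=[0, 0, 0, 0, 0],
)

```text
clock: 9.35
tool_pos: [0.4861, -0.1747, 0.1143]
orientation: [0.639, 0.769, 0.0, 0.001]
wrist_force: [0.5, 0.7, 8.5]
width: 0.105
```

```bash
python3 - <<'E'
from h import *
go((.4853,-.1746,.101),10.84)
print(telemetry.read_state()["ft_torque"])
E
```

```text
clock 9.35 pos [ 0.4861 -0.1747  0.1143] ycur 10.61 tilt [ 1.6e-03 -2.0e-04 -1.0e+00] q7 0.608 F [0.5 0.7 8.5] w 0.105
move [ 0.3 -0.8 13.3] turn -0.004
[ 0.060418   -0.2908276  -0.03362223]
```

Emit:
send_rows(
  xyz=[
    [0, 0, 2],
    [0, 0, 4],
    [0, 0, 6],
    [0, 0, 8],
    [0, 0, 10],
  ],
  turn=[0, 0, 0, 0, 0],
)

```text
clock: 9.98
tool_pos: [0.4854, -0.1747, 0.104]
orientation: [0.639, 0.769, 0.0, 0.0]
wrist_force: [-6.3, 2.6, 26.4]
width: 0.104
```

```bash
python3 - <<'E'
from h import *
go((.4853,-.1746,.104),10.84)
print(telemetry.read_state()["ft_torque"])
S=snapshot("side")
cv2.imwrite("pics/s10c.png",cv2.resize(S["color"][110:210,290:410,::-1],None,fx=5,fy=5,interpolation=cv2.INTER_CUBIC))
E
```

```text
clock 9.97 pos [ 0.4854 -0.1747  0.104 ] ycur 10.6 tilt [ 1.e-04  0.e+00 -1.e+00] q7 0.621 F [-6.3  2.6 26.4] w 0.104
move [ 0.2 -0.1  0. ] turn -0.004
[ 0.52041521  1.57458124 -0.04406774]
```

View pics/s10c.png

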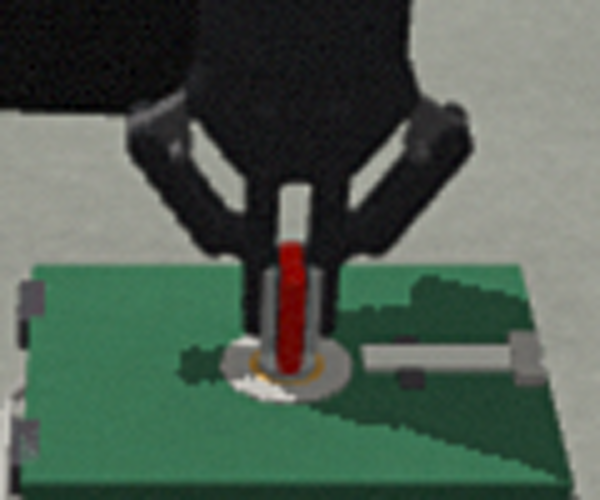

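Collar appears on the face and TCP is at the expected 0.104 with 26 N. Verify by a small wiggle with a bit more push.

Emit:
send_rows(
  xyz=[
    [0, 0, 1],
    [0, 0.4, 1.5],
    [0, -0.4, 1.5],
    [0, 0, 1.5],
    [0, 0, 1.5],
  ],
  turn=[0, 0.04, -0.04, 0, 0],
)

```text
clock: 10.65
tool_pos: [0.4857, -0.1748, 0.104]
orientation: [0.639, 0.769, 0.001, -0.0]
wrist_force: [-7.9, 2.9, 28.5]
width: 0.106
```

```bash
python3 - <<'E'
from h import *
go((.4853,-.1746,.104),10.84)
print(telemetry.read_state()["ft_torque"])
W=snapshot("wrist")
cv2.imwrite("pics/w10c.png",cv2.resize(W["color"][200:400,220:420,::-1],None,fx=3,fy=3,interpolation=cv2.INTER_CUBIC))
S=snapshot("side")
cv2.imwrite("pics/s11c.png",cv2.resize(S["color"][140:200,315:375,::-1],None,fx=10,fy=10,interpolation=cv2.INTER_CUBIC))
E
```

```text
clock 10.65 pos [ 0.4857 -0.1748  0.104 ] ycur 10.56 tilt [ 6.0e-04  1.1e-03 -1.0e+00] q7 0.622 F [-7.9  2.9 28.5] w 0.106
move [ 0.3 -0.3  0. ] turn -0.005
[0.67258085 1.95854897 0.08751395]
```

View pics/w10c.png

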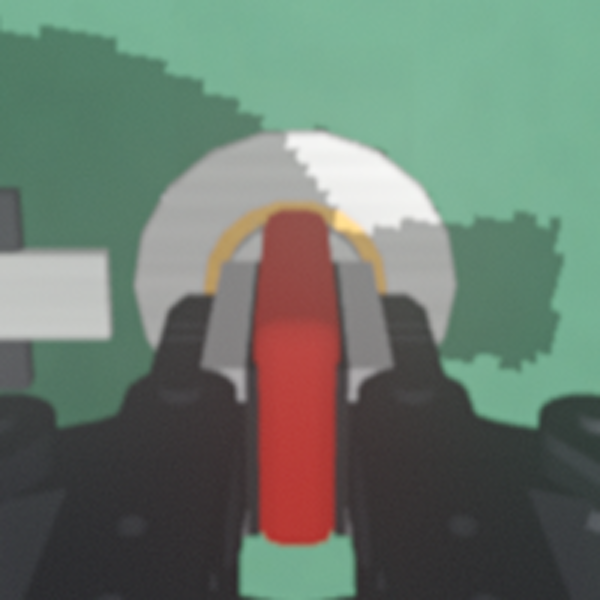

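View pics/s11c.png

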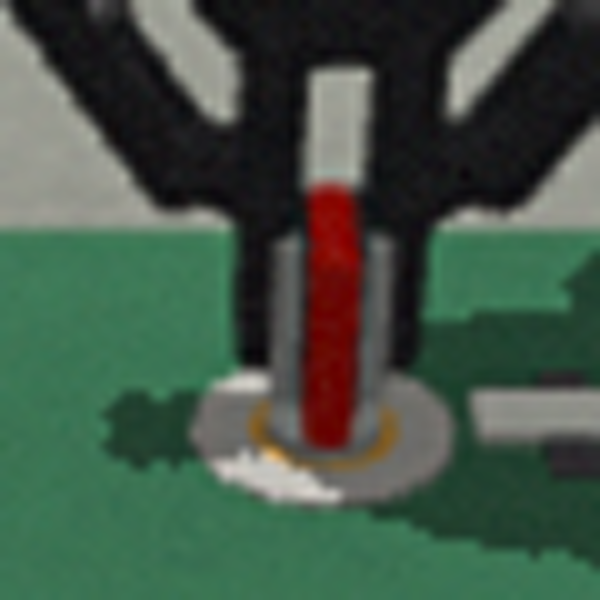

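The head's position in the pads is unchanged from before (rows 210–540), so no slip; the collar is flat on the brass and z didn't move under the wiggle. Fully home. Turn clockwise.

Emit:
send_rows(
  xyz=[
    [0.2, -0.3, 0],
    [0.2, -0.3, 0],
    [0.2, -0.3, 0],
    [0.2, -0.3, 0],
    [0.2, -0.3, 0],
  ],
  turn=[0.1, 0.25, 0.4, 0.55, 0.7],
)

```text
clock: 11.38
tool_pos: [0.4853, -0.1747, 0.104]
orientation: [0.865, 0.502, 0.001, -0.0]
wrist_force: [-7.8, 3.4, 28.5]
width: 0.103
```

```bash
python3 - <<'E'
from h import *
go((.4853,-.1746,.104),-79.16)
print(telemetry.read_state()["ft_torque"])
W=snapshot("wrist")
cv2.imwrite("pics/w12c.png",W["color"][:,:,::-1])
E
```

```text
clock 11.38 pos [ 0.4853 -0.1747  0.104 ] ycur -29.8 tilt [ 4.0e-04  1.3e-03 -1.0e+00] q7 -0.039 F [-7.8  3.4 28.5] w 0.103
move [ 0.1 -0.   0. ] turn 0.862
[0.7903147  1.95145715 0.10164086]
```

View pics/w12c.png

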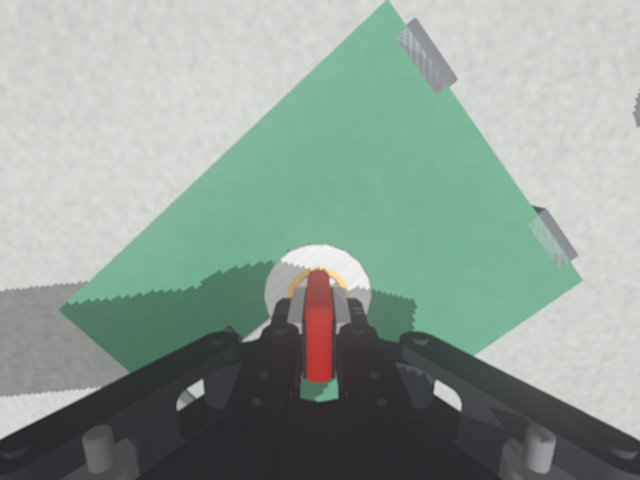

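Emit:
send_rows(
  xyz=[
    [0, 0, 0],
    [0, 0, 0],
    [0, 0, 0],
    [0, 0, 0],
    [0, 0, 0],
  ],
  turn=[0.15, 0.3, 0.45, 0.6, 0.75],
)

```text
clock: 12.05
tool_pos: [0.485, -0.1744, 0.104]
orientation: [0.989, 0.15, -0.0, -0.001]
wrist_force: [-11.3, 5.4, 32.3]
width: 0.103
```

Emit:
send_rows(
  xyz=[
    [0, 0, 0],
    [0, 0, 0],
    [0, 0, 0],
    [0, 0, 0],
  ],
  turn=[0.1, 0.17, 0.21, 0.21],
)

```text
clock: 12.55
tool_pos: [0.485, -0.1742, 0.104]
orientation: [0.999, 0.048, -0.0, -0.001]
wrist_force: [-11.1, 6.5, 35.2]
width: 0.101
```

```bash
python3 - <<'E'
from h import *
go((.4853,-.1746,.104),-79.16)
print(telemetry.read_state()["ft_torque"])
W=snapshot("wrist")
cv2.imwrite("pics/w13.png",W["color"][:,:,::-1])
T=snapshot("top");cv2.imwrite("pics/t13.png",cv2.resize(T["color"][165:325,365:505,::-1],None,fx=3.7,fy=3.7,interpolation=2))
S=snapshot("side")
cv2.imwrite("pics/s13c.png",cv2.resize(S["color"][110:210,290:410,::-1],None,fx=5,fy=5,interpolation=cv2.INTER_CUBIC))
E
```

```text
clock 12.55 pos [ 0.485  -0.1742  0.104 ] ycur -84.53 tilt [-8.0e-04  2.2e-03 -1.0e+00] q7 -0.89 F [-11.1   6.5  35.2] w 0.101
move [ 0.3  0.4 -0. ] turn -0.094
[1.54309471 2.68395267 0.07726994]
```

View pics/w13.png

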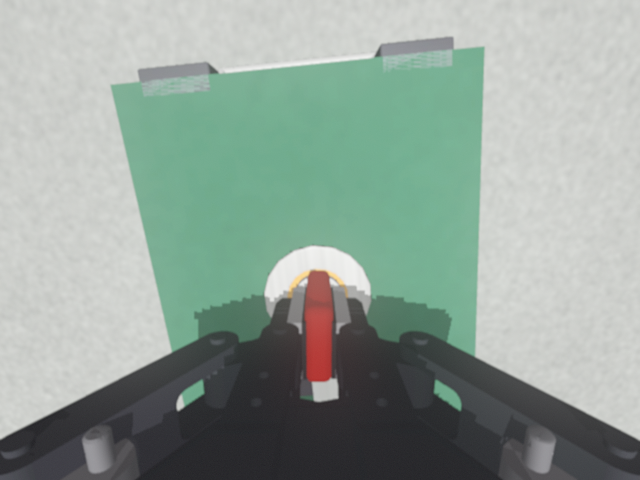

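View pics/s13c.png

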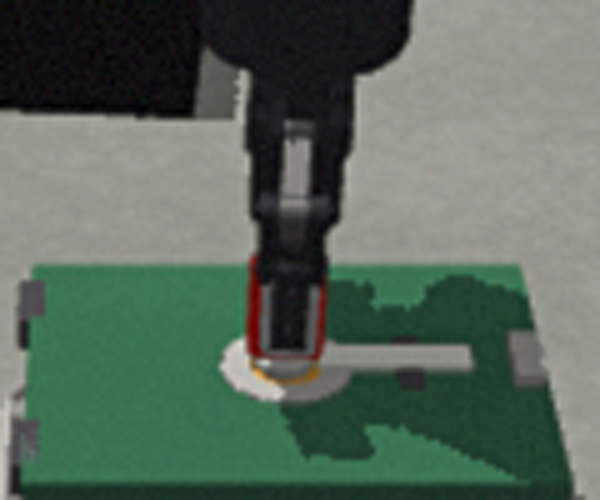

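The bolt has been drawn back from its keeper (side crop, gap at 475–510). Tool turn is 1.66 rad. I'll press the stop lightly, ease the push, and check it holds still.

Emit:
send_rows(
  xyz=[
    [0, 0, -0.4],
    [0, 0, -0.4],
    [0, 0, -0.4],
    [0, 0, -0.4],
    [0, 0, -0.4],
  ],
  turn=[0.03, 0.03, 0.03, 0.03, 0.03],
)

```text
clock: 13.32
tool_pos: [0.4849, -0.174, 0.104]
orientation: [0.999, 0.033, -0.0, -0.001]
wrist_force: [-9.9, 5.9, 30.2]
width: 0.103
```

```bash
python3 - <<'E'
from h import *
for i in range(2):
    go((.4853,-.1746,.104),-79.16); s=telemetry.read_state()
    print(s["ft_torque"],abs(s["dq"]).max())
    S=snapshot("side")
T=snapshot("top");cv2.imwrite("pics/t14.png",T["color"][:,:,::-1])
cv2.imwrite("pics/s14c.png",S["color"][:,:,::-1])
E
```

```text
clock 13.32 pos [ 0.4849 -0.174   0.104 ] ycur -86.21 tilt [-8.0e-04  2.3e-03 -1.0e+00] q7 -0.915 F [-9.9  5.9 30.2] w 0.103
move [0.3 0.6 0. ] turn -0.123
[1.38655131 2.22723306 0.13162859] 0.0011549653194447207
clock 13.38 pos [ 0.4849 -0.174   0.104 ] ycur -86.21 tilt [-8.0e-04  2.3e-03 -1.0e+00] q7 -0.915 F [-9.1  6.6 30. ] w 0.104
move [0.4 0.6 0. ] turn -0.123
[1.41388729 2.19647061 0.1275218 ] 0.002023644480213092
```

View pics/s14c.png

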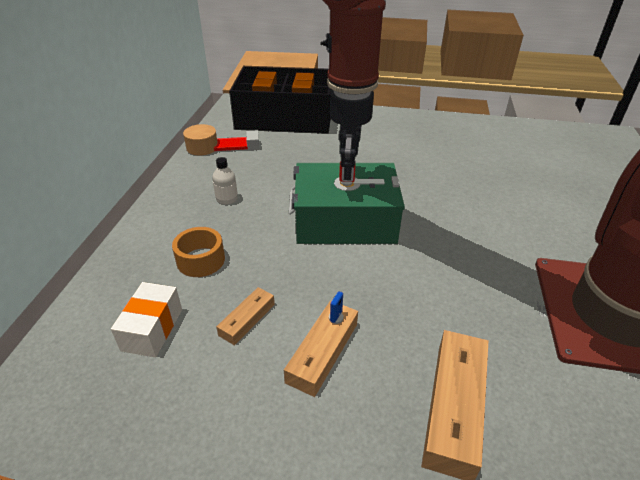

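View pics/t14.png

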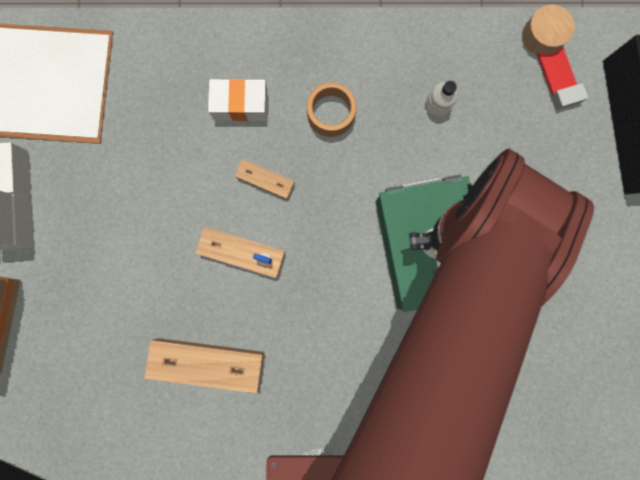

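Both views show the bolt drawn, the blue key at (262,259) and all bystanders unmoved, and the arm still. Handing in.

```bash
python3 - <<'E'
from bench import hand_in, telemetry
print(hand_in()); s=telemetry.read_state(); print(s["clock"],s["tool_pos"],s["wrist_force"],s["width"])
E
```

```text
the job is handed in; nothing more can be done
None
the job is handed in; nothing more can be done
```

I took the red key from the middle-sized block, pushed it fully home in the strongbox lock and turned it clockwise to its stop. I handed in at about 13.4 s with the key still gripped and held turned. The hand-in gave no verdict.

**Key home:** with the collar on the lock face, the gripper tip was at z = 0.104 m, as expected. It did not move under a wiggle at about 28 N, and the key had not slipped in the pads.

**Turn:** the tool turned about 1.69 rad. Allowing for the 0.11 rad of play, the lock should be at or very near its 1.571 rad stop. I had no direct reading of the lock angle. The side view shows the bolt drawn back from its keeper.

**Holding:** the arm was still, tilted about 0.002 rad, pushing down with about 30 N and gripping at 110 N. A steady sideways force of about 11 N on the key remained.

**Other items:** the last pictures show the blue key, bottle, tape roll and carton where they were at the start. No check failed. The first descent over the key was about 5 mm off sideways, because I added a correction to a pose still settling; I corrected it before gripping.

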